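Clear the lamp and spray the badge

TASK

The magnifier lamp is in the way above the leaning spray can: swing its head aside, to either side, well clear of the can, and leave it there. Then spray the badge on the pedestal: press the can's nozzle cap down along the can's axis with a light push until it sprays (hold it down for about half a second), and let it come right back up. Push gently, as the can must not be forced, and do not disturb the badge or the other things on the bench.

Things in the scene. Friction and masses are not known exactly. Their poses are not given: they have to be found in the camera images.
- stand: steel spray stand bolted down: base plate 330 x 130 x 12 mm (200 mm to its -x, 130 to its +x), pedestal 90 mm tall, 90 mm wide at its x = -150 mm with a badge on it, and an inclined cup holding an aerosol can. Origin on the bench straight below cap_mid, z up. Stand, can and cap bear at most 35 N
- can_axis (a point): centre of the inclined cup's upper rim (66 mm diameter, 103 mm above the bench), on the can's axis. Its z axis runs up along the can's axis, which leans 25 degrees from vertical, the top towards the stand's -x: (-0.423, 0, 0.906) in the stand's frame. The can is 54 mm in diameter
- cap_mid (a point): fixed point on the can's axis 203 mm above the bench, axes of the stand. The can is clamped higher or lower in its cup each time: the centre of the cap's top lies on the axis anywhere from 28 mm below to 28 mm above this point, and must be seen or felt
- nozzle (a joint): travel of the sprung nozzle cap on the can (white, 38 mm diameter, 35 mm tall, flat top square to the can's axis, small grey outlet towards the pedestal) down along the axis, m: 0 up, 0.012 at its hard stop; sprays beyond 0.006. Starts to move at 2 N, 5.5 N at 0.006, 9.5 N at the stop, springs back
- lamp_arm (a joint): swing of the lamp arm about the upright pole, rad: 0 when the arm points to the lamp's -x, over the can; positive counter-clockwise seen from above; stops at -1.35 and 1.35; it turns stiffly (about 3 N at the knob) and stays where left
- lamp_hinge (a point): point on the pole's axis at 300 mm height, about which the lamp arm swings; its axes do not turn with the arm. The pole's foot is a disc 110 mm in diameter; the pole stands beyond the can
- lamp_head (a point): centre of the lamp's round white head: disc 160 mm in diameter, underside at 245 mm and top at 280 mm above the bench, 215 mm from the hinge axis, with a glass lens in the middle
- lamp_knob (a point): centre of the top of the black upright knob on the lamp head's rim, on the side towards the pole: 22 mm diameter, 42 mm tall, from 280 to 322 mm above the bench, 151 mm from the hinge axis; its x axis points along the arm to the pole
- badge: star-shaped steel badge, 70 mm across, 10 mm thick, lying loose on the stand's pedestal, waiting to be sprayed; origin at the centre of its underside
- badge_left: star-shaped dark steel badge 70 mm across, 10 mm thick, lying on the white sheet at the left; origin at the underside, a bystander
- badge_right: star-shaped brass badge 70 mm across, 10 mm thick, lying on the bench at the right; origin at the underside, a bystander
- spare_can: spare aerosol can, 54 mm diameter, 155 mm tall, standing upright and loose beside the stand, its top closed by a smooth overcap (not the one to press); origin at the underside, a bystander
- stapler: stapler 140 x 36 x 60 mm lying beside the stand; origin at the underside, a bystander
- punch: two-hole paper punch 110 x 110 x 75 mm; origin at the underside, a bystander
- pliers: pliers 160 mm long, 14 mm thick, lying flat; origin at the underside, a bystander
- pin_box: small cardboard box 80 x 55 x 25 mm; origin at the underside, a bystander
- file: file with a wooden handle, 185 mm long, 19 mm thick, lying flat; origin at the underside, a bystander
Things that resemble listed ones, but are neither listed nor needed, are in the scene too. What is shaped like the badge but red is not meant.

How it is judged:
By the outcome, as a careful person would: the job done as asked, in the order asked, and still so for the second after the job is handed in, with the robot touching nothing.
It also fails if it takes over 45 s, if anything falls off the work surface, if the arm or the gripper's body presses on something with over 40 N, if the wrist force passes 120 N, or if a joint passes its speed limit or range.

ROBOT

A 6-joint arm with a two-finger parallel gripper is mounted at the origin on the work surface. World frame = base frame: x ahead of the robot, y to its left, z up, the work surface at z = 0. Lengths are in mm, angles in rad, forces in N, time in s.
With the tool pointing down it reaches from about 350 to 775 mm from the base axis. Payload 7.3 kg.
Tool frame: the origin (TCP) lies midway between the tips of the shut fingers; the grasp point (between the pads) lies 19 mm behind it; z points along the fingers, y is the line along which they close (so a half turn about z gives the same grasp; the last joint's range is limited). The gripper opens to 92 mm and grips with 3 to 60 N. Pads are 19 mm wide; open, the fingers measure 130 mm over their backs; the gripper's body (75 mm by 190 mm) begins 47 mm behind the grasp point.
Start: joints at [-1.344, 0.342, 1.524, -0, 1.275, -0.146], TCP at [191.241, -488.95, 226.741] pointing down, gripper open.
Joint ranges: [-2.53, 2.53], [-0.77, 2.02], [0.04, 2.7], [-1, 4.14], [0.28, 2.66], [-3.11, 3.11]. Speed limits (rad/s): [2.57, 2.57, 3.14, 3.14, 3.14, 3.14].

INTERFACE

Orientations are given as [roll, pitch, yaw] about the fixed x, y, z axes, in that order (R = Rz(yaw) Ry(pitch) Rx(roll)).
In Python, from plant import bot gives the robot as it stands.
- The arm moves only by the tool servo_tool, never from a script. Its argument "deltas" is a list of rows, each a list of 2 entries, a list of its own where there are three numbers: the shift along the tool's x, y, z in m, then the turn, a rotation vector about the tool's x, y, z in degrees. A call has 1 to 20 rows; each row shifts and turns the commanded pose from where the row before left it, along the tool's axes as they then stand; what a row does not reach is not made up. A row lasts 1/8 s, in which the tool goes at most 62.5 mm and 10.7 degrees, less where a joint would pass 70% of its speed; a pose out of reach is approached as far as the arm can. A call with a gripper value outside its range is refused whole. "fingers" is the opening, from 0 (shut) to 1 (fully open), set as the call begins (left out, the last holds). The fingers move at their own pace and stop on an object; the grip force is fixed at half the most. Time passes only in rows, so rows that do not move let the fingers close. It gives the time, the measured TCP pose, the force, the opening and the grip force at its end, in the units of the state.
- bot.get_obs(): the state, without advancing time (a new reading comes with each control period).
- bot.capture(name): name is "side" or "top"; returns the picture (480x640x3 uint8, red, green, blue); there is no depth.
- bot.camera_model(name): a dict with "mtx" (3x3 intrinsics, pixels), "xyz" and "rotation" of the camera in the world. Camera axes: x right, y down, z forward; pixel columns grow to the right and rows downward; lengths in mm; the calibration is good to about 2 mm. A picture is of the moment at which its call begins. camera_model takes no time and is no camera call.
- bot.close_job(): hands the job in; it is judged then, once.
The state is a dict: "time": time; "joint_positions": joint angles; "dq": joint speeds; "tau": joint torques, N m; "tool_pos": TCP position; "tcp_rot": TCP orientation; "contact_force": force on the tool from outside, world axes, zero at the start; "moment": the same for the moment, N m; "grip_width": finger opening in mm; "finger_force": force on a finger pad.
Only numpy, scipy, OpenCV 4.12 (cv2) and the standard library are available. Lean on these libraries where they do the work, as an engineer would, in place of code of your own. Each camera call takes 0.05 s, during which the arm holds its last target. There are 200 camera calls.

## Working session

There is one attempt and no reset: what is moved stays moved. The work goes in short steps, Python scripts to look and compute and a tool call to move; the robot and the scene stay as the last step left them, time stands still between calls to the robot, and variables do not carry over. Pictures are saved under pics/ and viewed, at most 10 in all, crops included, and the job is handed in when it is done.

Besides the shell and the picture viewer there is one more tool, called as name([rows], argument=value, ...), one row to a line, values as JSON. servo_tool: Moves the arm, as the interface text tells. Its arguments: {"type":"object","properties":{"deltas":{"type":"array"},"fingers":{"type":"number"}},"required":["deltas"]}

```bash
mkdir -p pics
cat > h.py <<'E'
import numpy as np,cv2
from plant import bot
def cam(n):
    m=bot.camera_model(n);return np.array(m["mtx"]),np.array(m["xyz"],float),np.array(m["rotation"])
def ray(n,uv):
    K,c,R=cam(n);d=R@np.linalg.inv(K)@np.array([uv[0],uv[1],1.]);return c,d/np.linalg.norm(d)
def onz(n,uv,z):
    c,d=ray(n,uv);return c+d*(z-c[2])/d[2]
def tri(a,b):
    c1,d1=ray("top",a);c2,d2=ray("side",b)
    s=np.linalg.lstsq(np.c_[d1,-d2],c2-c1,rcond=None)[0]
    p,q=c1+s[0]*d1,c2+s[1]*d2;return (p+q)/2,np.linalg.norm(p-q)
def proj(n,p):
    K,c,R=cam(n);q=K@(R.T@(np.array(p)-c));return q[:2]/q[2]
E
python3 - <<'E'
from h import *
for n in("top","side"):
    cv2.imwrite(f"pics/{n}0.png",bot.capture(n)[:,:,::-1]);print(n,*cam(n))
print(bot.get_obs())
E
```

```text
top [[466.94272937   0.         321.8546349 ]
 [  0.         466.94272937 243.05976763]
 [  0.           0.           1.        ]] [ 332.14393827   32.6472031  1333.42780861] [-2.98442838 -0.01876912 -1.59853362]
side [[448.47357408   0.         330.0574714 ]
 [  0.         448.47357408 243.01037877]
 [  0.           0.           1.        ]] [ 273.79471137  632.35725257 1029.07831094] [-2.46145193 -0.010136   -2.76052414]
{'time': 0.1, 'joint_positions': array([-1.34398790e+00,  3.42665372e-01,  1.52488660e+00, -1.49782338e-05,
        1.27546298e+00, -1.46022687e-01]), 'dq': array([-0.00201884, -0.00015549, -0.0032646 , -0.00127958,  0.00029784,
        0.00161661]), 'tau': array([ 1.23584363e-03, -4.32002842e+01, -2.44695765e+01,  7.19267805e-02,
        5.26318874e-02, -5.70575651e-05]), 'tool_pos': array([ 191.15489814, -488.56833851,  226.12026926]), 'tcp_rot': array([-3.14018341e+00, -1.92778731e-04,  3.72835349e-01]), 'contact_force': array([-0.46067222, -0.16327348,  0.16875442]), 'moment': array([-0.04259865,  0.02251579, -0.06922053]), 'finger_force': 0.0, 'grip_width': 91.60990459216409}
```

```bash
sed -i 's/^from plant/from scipy.spatial.transform import Rotation as Ro\nfrom plant/; s/np.array(m\["rotation"\])$/Ro.from_euler("xyz",m["rotation"]).as_matrix()/' h.py; python3 -c "
from h import *
print(onz('top',(320,240),0),onz('side',(320,240),0))"
```

```text
[551.81239213   6.88420669   0.        ] [ 605.59366174 -143.60462624    0.        ]
```

View pics/top0.png

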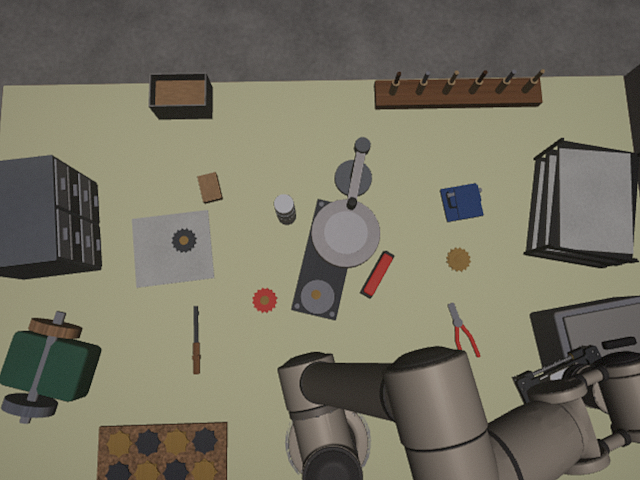

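View pics/side0.png

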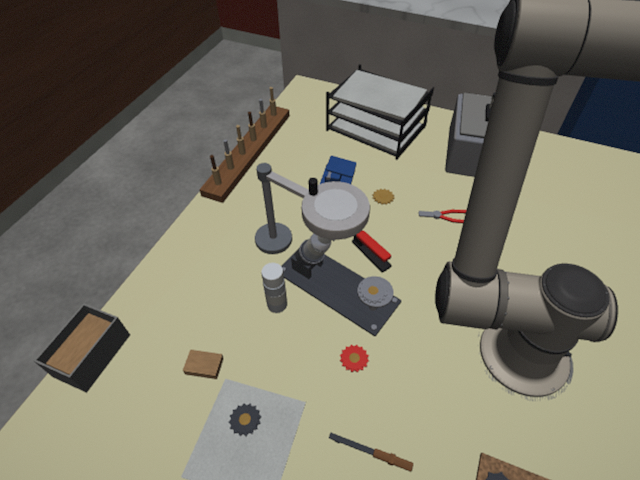

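Run:
```python
from h import *
T=cv2.imread("pics/top0.png");S=cv2.imread("pics/side0.png")
k,e=tri((352,203),(313,181));print("knob",k,e,onz("top",(352,203),322),onz("side",(313,181),322))
k,e=tri((362,146),(264,168));print("poletop",k,e)
print("foot",onz("top",(353,178),6),onz("side",(273,238),6))
print("head",onz("top",(346,233),280),onz("side",(336,206),280))
print("badge",onz("top",(317,296),100),onz("side",(375,290),100))
print("spare",tri((284,203),(273,272)), onz("top",(285,212),60))
for p in[(292,310),(337,320),(320,200)]:print("corner top",p,onz("top",p,12))
for p in[(400,302),(376,331),(283,268)]:print("corner side",p,onz("side",p,12))
a=cv2.resize(T[180:330,240:410],None,fx=4,fy=4,interpolation=2)
b=cv2.resize(S[150:340,230:420],None,fx=3.15,fy=3.15,interpolation=2)
cv2.imwrite("pics/a.png",a);cv2.imwrite("pics/b.png",b)
```

```text
knob [583.76013915 -60.49196207 316.80799523] 3.9941758297918595 [580.47458603 -60.39149764 322.        ] [583.57892747 -55.44264701 322.        ]
poletop [730.55475905 -92.7887201  279.93900984] 3.7347978255276058
foot [733.58361097 -95.27350148   6.        ] [735.11217377 -93.40532288   6.        ]
head [520.48933017 -47.79652903 280.        ] [520.21301031 -39.89391332 280.        ]
badge [386.47323302  20.73917846 100.        ] [387.01292121  27.23109838 100.        ]
spare (array([626.6034535 , 100.60845804, 144.97434432]), np.float64(2.854462818374985)) [623.39027198 103.42048888  60.        ]
corner top (292, 310) [353.27319645  90.85026117  12.        ]
corner top (337, 320) [322.16148646 -34.2382269   12.        ]
corner top (320, 200) [667.68809269   3.91963525  12.        ]
corner side (400, 302) [324.74095747 -19.29511869  12.        ]
corner side (376, 331) [356.98864468  85.62341382  12.        ]
corner side (283, 268) [658.26817784  -2.25079284  12.        ]
```

View pics/a.png

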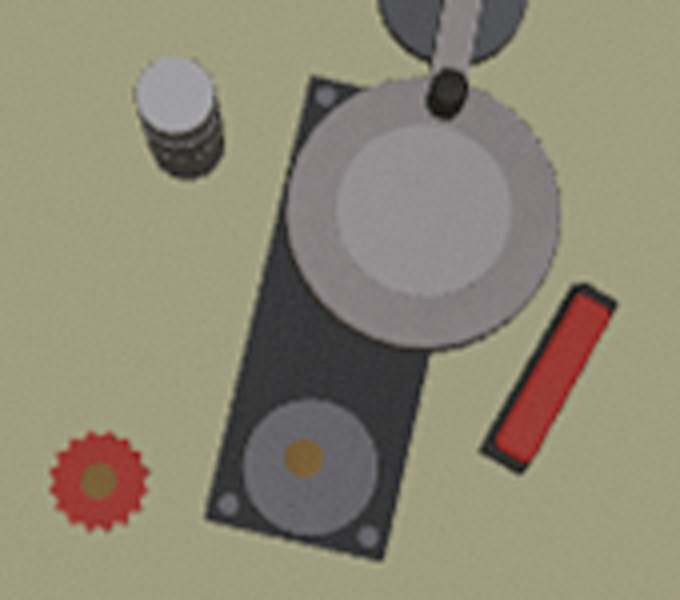

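View pics/b.png

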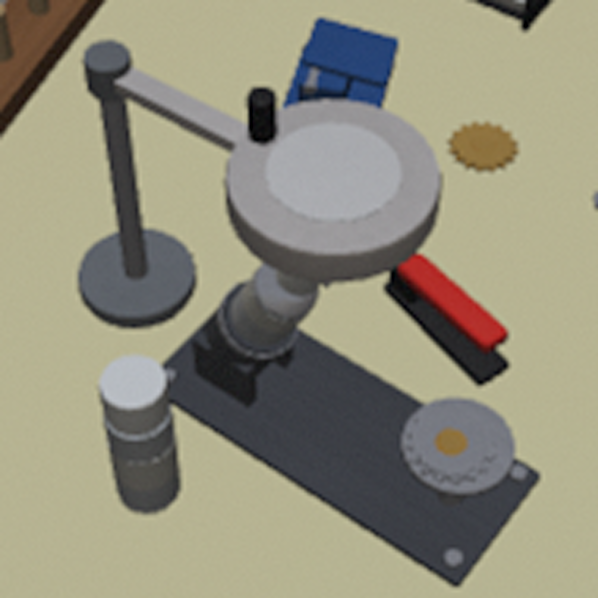

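Run:
```python
from h import *
A=lambda p:(240+p[0]/4-.4,180+p[1]/4-.4)
B=lambda p:(230+p[0]/3.15-.3,150+p[1]/3.15-.3)
t=[onz("top",A(p),12) for p in[(312,77),(206,518),(382,560)]]
s=[onz("side",B(p),12) for p in[(163,382),(457,572),(540,476)]]
L=np.array([(130,65),(-200,65),(-200,-65)])
for n,w in(("top",t),("side",s)):
    w=np.array(w)[:,:2];print(n,w,np.linalg.norm(w[0]-w[1]),np.linalg.norm(w[1]-w[2]))
    l0=L-L.mean(0);w0=w-w.mean(0)
    th=np.arctan2((l0[:,0]*w0[:,1]-l0[:,1]*w0[:,0]).sum(),(l0*w0).sum())
    R=np.array([[np.cos(th),-np.sin(th)],[np.sin(th),np.cos(th)]])
    o=w.mean(0)-R@L.mean(0);print("origin",o,"yaw",th,np.degrees(th),"ped",o+R@[-150,0])
print("knob",tri(A((450,80)),B((262,95))),onz("top",A((450,80)),322),onz("side",B((262,95)),322))
print("badgering",onz("top",A((311,466)),90),onz("side",B((458,445)),90))
print("capseen side at z~200",onz("side",B((285,290)),200))
o=bot.get_obs();print(o["tool_pos"],o["tcp_rot"])
```

```text
top [[671.28436455  10.80677997]
 [355.83637808  93.32208856]
 [323.41191883 -28.96244752]] 326.0616633689326 126.51028938290374
origin [531.6323596  -18.92814897] yaw -0.25886925397962435 -14.832115698732665 ped [386.63035163  19.46999796]
side [[657.86368336   8.53567698]
 [359.58963688  87.54908833]
 [322.99754481 -23.95659248]] 308.5620293861676 117.35628681369688
origin [527.66050507 -21.05455789] yaw -0.27259264680460216 -15.61840818820401 ped [383.19908744  19.32983036]
knob (array([587.71311956, -61.36226857, 319.40588624]), np.float64(2.3514424397873057)) [588.24390787 -60.90911495 322.        ] [585.33342903 -58.80790396 322.        ]
badgering [386.62544174  19.72290303  90.        ] [387.11403409  23.34438858  90.        ]
capseen side at z~200 [538.6289866   12.05797102 200.        ]
[ 191.15489814 -488.56833851  226.12026926] [-3.14018341e+00 -1.92778731e-04  3.72835349e-01]
```

servo_tool([
  [[0, 0, -0.0125], [0, 0, -9.2]],
  [[0, 0, -0.0125], [0, 0, -9.2]],
  [[0, 0, -0.0125], [0, 0, -9.2]],
  [[0, 0, -0.0125], [0, 0, -9.2]],
  [[0, 0, -0.0125], [0, 0, -9.2]],
  [[0, 0, -0.0125], [0, 0, -9.2]],
  [[0.047, 0.0285, 0], [0, 0, 0]],
  [[0.047, 0.0285, 0], [0, 0, 0]],
  [[0.047, 0.0285, 0], [0, 0, 0]],
  [[0.047, 0.0285, 0], [0, 0, 0]],
  [[0.047, 0.0285, 0], [0, 0, 0]],
  [[0.047, 0.0285, 0], [0, 0, 0]],
  [[0.047, 0.0285, 0], [0, 0, 0]],
  [[0.047, 0.0285, 0], [0, 0, 0]],
  [[0.04, 0.0285, 0], [0, 0, 0]],
  [[0.035, 0.0285, 0], [0, 0, 0]],
], fingers=0)

```text
time: 2.1
tool_pos: [574.2, -114.9, 301.4]
tcp_rot: [-3.141, 0.0, 1.337]
contact_force: [0.6, -0.2, 0.5]
grip_width: 0.4
finger_force: 0.0
```

servo_tool([
  [[0.012, 0, 0.002], [0, 0, 0]],
  [[0.012, 0, 0.002], [0, 0, 0]],
  [[0.01, 0, 0.001], [0, 0, 0]],
  [[0.0132, -0.0012, 0], [0, 0, 5]],
  [[0.0132, -0.0012, 0], [0, 0, 5]],
  [[0.0132, -0.0012, 0], [0, 0, 5]],
  [[0, 0, 0], [0, 0, 0]],
])

```text
time: 2.98
tool_pos: [589.9, -44.8, 297.0]
tcp_rot: [3.141, -0.0, 1.075]
contact_force: [-0.1, -0.6, 0.1]
grip_width: -0.2
finger_force: 0.0
```

Run:
```python
from h import *
cv2.imwrite("pics/s1.png",bot.capture("side")[:,:,::-1])
o=bot.get_obs();print(o["tool_pos"],o["tcp_rot"],o["contact_force"])
```

```text
[590.07604002 -45.13658842 297.04125212] [ 3.14073449e+00 -8.89247111e-05  1.07597275e+00] [-0.71729641 -0.66372239 -0.52560085]
```

View pics/s1.png

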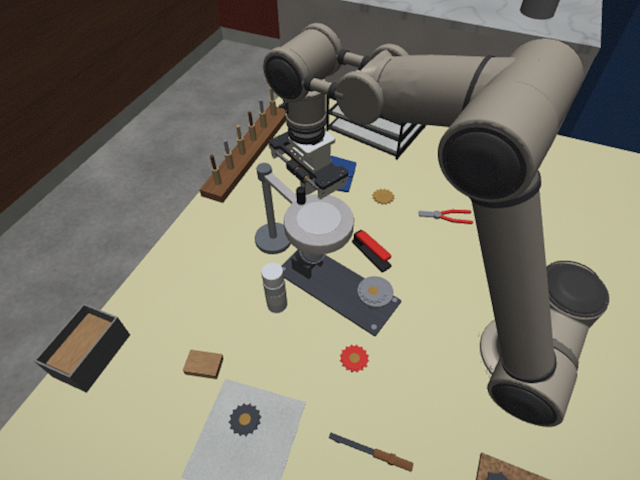

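servo_tool([
  [[0.0132, -0.0012, 0], [0, 0, 5]],
  [[0.0132, -0.0012, 0], [0, 0, 5]],
  [[0.0132, -0.0012, 0], [0, 0, 5]],
  [[0.0132, -0.0012, 0], [0, 0, 5]],
  [[0.0132, -0.0012, 0], [0, 0, 5]],
  [[0.0132, -0.0012, 0], [0, 0, 5]],
  [[0.0132, -0.0012, 0], [0, 0, 5]],
  [[0.0132, -0.0012, 0], [0, 0, 5]],
  [[0.0132, -0.0012, 0], [0, 0, 5]],
  [[0.0132, -0.0012, 0], [0, 0, 5]],
  [[0, 0, 0], [0, 0, 0]],
  [[-0.03, 0, 0], [0, 0, 0]],
  [[-0.04, 0, -0.01], [0, 0, 0]],
  [[-0.05, 0, -0.02], [0, 0, 0]],
  [[-0.06, 0, -0.02], [0, 0, 0]],
  [[-0.06, 0, -0.01], [0, 0, 0]],
  [[-0.06, 0, 0], [0, 0, 0]],
])

```text
time: 5.15
tool_pos: [387.0, -16.0, 357.4]
tcp_rot: [3.139, -0.003, 0.204]
contact_force: [-1.1, -1.1, 1.2]
grip_width: 0.5
finger_force: 0.0
```

Run:
```python
from h import *
for n in("top","side"):
    im=bot.capture(n)[:,:,::-1].copy();cv2.imwrite(f"pics/{n}2.png",im)
o=bot.get_obs();print(o["tool_pos"],o["tcp_rot"],o["contact_force"],o["joint_positions"])
S=cv2.imread("pics/side2.png");T=cv2.imread("pics/top2.png")
a=cv2.resize(T[120:320,240:420],None,fx=2,fy=3*2/3);b=cv2.resize(S[130:330,230:400],None,fx=2.5,fy=2.5)
c=np.zeros((500,785,3),np.uint8);c[:400,:360]=a;c[:,360:]=b;cv2.imwrite("pics/c2.png",c)
```

```text
[383.8975541  -15.76259547 357.23385497] [ 3.14004385e+00 -7.39000323e-04  2.02690208e-01] [-0.17590163  0.45603965 -0.05555059] [-2.40300076e-01 -4.82517159e-03  1.59482261e+00 -1.08276133e-03
  1.55026368e+00  1.12782813e+00]
```

View pics/c2.png

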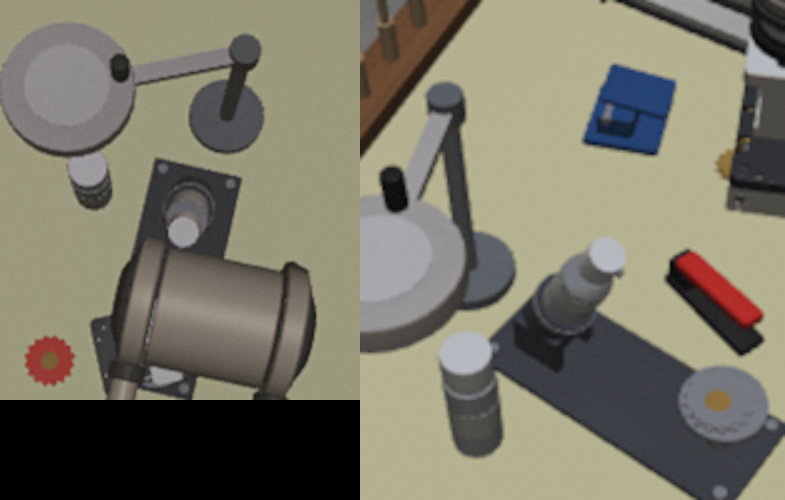

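Run:
```python
from h import *
T=cv2.imread("pics/top2.png");S=cv2.imread("pics/side2.png")
def blob(im,x0,y0,r,th):
    g=im.min(2).astype(int);m=np.zeros(g.shape,np.uint8);m[y0-r:y0+r,x0-r:x0+r]=(g[y0-r:y0+r,x0-r:x0+r]>th)
    n,l,st,c=cv2.connectedComponentsWithStats(m);k=1+np.argmax(st[1:,4]);
    ys,xs=np.where(l==k);return c[k],st[k],cv2.fitEllipse(max(cv2.findContours((l==k).astype(np.uint8),0,1)[0],key=len))
print(T[230:240,332].min(1),S[225:245,328].min(1))
for th in(150,165,180):
  try:
    a=blob(T,332,236,14,th);b=blob(S,328,233,14,th);print(th,a,b)
    print(tri(a[2][0],b[2][0]))
  except Exception as e:print(th,e)
# stand from 4 top corners + side corners
A=lambda p:(240+p[0]/4-.4,180+p[1]/4-.4)
w=np.array([onz("top",p,12)[:2] for p in[(318,199.2),A((206,518)),A((382,560)),(360.5,209)]])
c=w.mean(0);print(w,c);d=(w[0]-w[1]+w[3]-w[2]);d/=np.linalg.norm(d);th=np.arctan2(d[1],d[0]);o=c+35*d
print("origin",o,"yaw",th,"axis",-.4226*d,"dist corners",np.linalg.norm(w[0]-w[1]),np.linalg.norm(w[3]-w[2]))
for s in(-28,-14,0,14,28):
    P=np.r_[o,203]+s*np.r_[-.4226*d,.9063];print(s,P,proj("top",P),proj("side",P))
```

```text
[154 154 156 153 154 154 154 154 156 155] [181 182 180 182 181 182 182 180 181 182 181 182 187 149  73  67  66  65
  81  91]
150 (array([331.36486486, 235.32432432]), array([325, 229,  14,  14, 148], dtype=int32), ((331.3719482421875, 235.33258056640625), (12.641889572143555, 13.14726734161377), 90.99091339111328)) (array([328.89940828, 231.00591716]), array([322, 224,  15,  15, 169], dtype=int32), ((328.8953552246094, 231.01571655273438), (12.482563972473145, 15.307384490966797), 131.2747344970703))
(array([527.82973139, -17.00334883, 212.66127279]), np.float64(0.41145579678769756))
165 OpenCV(4.12.0) /io/opencv/modules/imgproc/src/shapedescr.cpp:361: error: (-201:Incorrect size of input array) There should be at least 5 points to fit the ellipse in function 'fitEllipseNoDirect'

180 attempt to get argmax of an empty sequence
[[ 670.21165683    9.6711547 ]
 [ 355.83637808   93.32208856]
 [ 323.41191883  -28.96244752]
 [ 638.14361812 -112.94271732]] [496.90089296  -9.72798039]
origin [530.72086392 -18.73961536] yaw -0.2604084833446759 axis [-0.40835199  0.10880906] dist corners 325.3141475968705 325.74334720854785
-28 [542.1547197 -21.7862689 177.6236   ] [332.5364431  232.00804265] [324.19880776 237.22093092]
-14 [536.43779181 -20.26294213 190.3118    ] [332.20770677 233.36557322] [326.12921201 235.02790752]
0 [530.72086392 -18.73961536 203.        ] [331.87126702 234.75491544] [328.10260754 232.78604414]
14 [525.00393603 -17.21628858 215.6882    ] [331.52684984 236.17720073] [330.12044669 230.49369086]
28 [519.28700814 -15.69296181 228.3764    ] [331.17416812 237.63361484] [332.18424797 228.14912261]
```

servo_tool([
  [[0, 0, 0], [0, 0, 8.85]],
  [[0, 0, 0], [0, 0, 8.85]],
  [[0, 0, 0], [0, 0, 8.85]],
  [[0, 0, 0], [0, 8.35, 0]],
  [[0, 0, 0], [0, 8.35, 0]],
  [[0, 0, 0], [0, 8.35, 0]],
  [[0.016, -0.0087, 0.0367], [0, 0, 0]],
  [[0.016, -0.0087, 0.0367], [0, 0, 0]],
  [[0.016, -0.0087, 0.0367], [0, 0, 0]],
  [[0.016, -0.0087, 0.0367], [0, 0, 0]],
  [[0, 0, 0], [0, 0, 0]],
  [[0, 0, 0], [0, 0, 0]],
  [[0, 0, 0], [0, 0, 0]],
])

```text
time: 6.88
tool_pos: [513.9, -12.9, 251.9]
tcp_rot: [3.141, -0.44, -0.261]
contact_force: [0.3, -0.0, -0.1]
grip_width: 0.4
finger_force: 0.0
```

```bash
cat > st.py <<'E'
from h import *
o=bot.get_obs();R=Ro.from_euler("xyz",o["tcp_rot"]).as_matrix()
C=np.array([530.7,-18.7,203]);ax=np.array([-.4084,.1088,.9063])
q=o["tool_pos"]-C;s=q@ax
print(o["tool_pos"],"s",s,"lateral in tool",R.T@(s*ax-q),"z err deg",np.degrees(R.T@np.cross(R[:,2],-ax)),"F axial",o["contact_force"]@ax,o["contact_force"],o["time"])
E
python3 st.py
```

```text
[513.88780109 -12.86371021 251.92660711] s 51.84327438605291 lateral in tool [-4.59241659  1.31539493 -0.01447027] z err deg [ 3.06498259e-02 -1.84338316e-01 -7.29229660e-17] F axial -0.22533616229556439 [ 0.29722234 -0.00688396 -0.11387133] 6.875
```

servo_tool([
  [[-0.0023, 0.0007, 0.01], [0, 0, 0]],
  [[-0.0023, 0.0007, 0.01], [0, 0, 0]],
  [[0, 0, 0.008], [0, 0, 0]],
  [[0, 0, 0], [0, 0, 0]],
  [[0, 0, 0], [0, 0, 0]],
])

```text
time: 7.5
tool_pos: [521.3, -16.0, 223.3]
tcp_rot: [3.141, -0.437, -0.262]
contact_force: [-0.2, 0.5, 0.5]
grip_width: 0.4
finger_force: 0.0
```

```bash
python3 st.py
```

```text
[521.27623033 -16.04234366 223.29440468] s 22.53063951071552 lateral in tool [2.95807524e-01 1.41839328e-01 1.86779170e-04] z err deg [ 3.46225609e-02 -5.31357481e-02 -8.00597130e-17] F axial 0.6095637606367809 [-0.16991937  0.54684852  0.53036695] 7.5
```

servo_tool([
  [[0, 0, 0.002], [0, 0, 0]],
  [[0, 0, 0.002], [0, 0, 0]],
  [[0, 0, 0.002], [0, 0, 0]],
  [[0, 0, 0], [0, 0, 0]],
  [[0, 0, 0], [0, 0, 0]],
])

```text
time: 8.12
tool_pos: [523.6, -16.7, 217.8]
tcp_rot: [3.141, -0.437, -0.262]
contact_force: [0.3, -0.3, 0.8]
grip_width: 0.6
finger_force: 0.0
```

```bash
python3 st.py
```

```text
[523.59862072 -16.68908517 217.84421401] s 16.572301988191775 lateral in tool [4.14537196e-01 1.14600597e-01 3.24875208e-04] z err deg [ 3.52066737e-02 -5.27845617e-02 -3.20409783e-16] F axial 0.5649631507190709 [ 0.25812101 -0.32448082  0.77864204] 8.125
```

servo_tool([
  [[0, 0, 0.0015], [0, 0, 0]],
  [[0, 0, 0.0015], [0, 0, 0]],
  [[0, 0, 0], [0, 0, 0]],
  [[0, 0, 0], [0, 0, 0]],
])

```text
time: 8.62
tool_pos: [524.8, -17.0, 215.1]
tcp_rot: [3.142, -0.437, -0.262]
contact_force: [-0.1, -0.2, -0.8]
grip_width: 0.5
finger_force: 0.0
```

```bash
python3 st.py
```

```text
[524.81971278 -17.00241172 215.07667655] s 13.531298864580613 lateral in tool [4.41760643e-01 1.26122027e-01 3.39484443e-04] z err deg [ 3.41348014e-02 -4.77812863e-02  1.56118665e-16] F axial -0.7345172147851731 [-0.11770789 -0.17838943 -0.84208358] 8.625
```

servo_tool([
  [[0, 0, 0.0015], [0, 0, 0]],
  [[0, 0, 0.001], [0, 0, 0]],
  [[0, 0, 0], [0, 0, 0]],
  [[0, 0, 0], [0, 0, 0]],
])

```text
time: 9.12
tool_pos: [525.8, -17.3, 212.9]
tcp_rot: [3.141, -0.437, -0.262]
contact_force: [-1.4, 0.6, 1.6]
grip_width: -0.0
finger_force: 0.9
```

```bash
python3 st.py
```

```text
[525.8384192 -17.2778555 212.9383621] s 11.14733648761385 lateral in tool [3.89090139e-01 1.22300966e-01 3.89045644e-04] z err deg [ 3.44640503e-02 -5.90796872e-02 -9.46318190e-17] F axial 2.0402249467401443 [-1.37780792  0.59476902  1.55888483] 9.125
```

servo_tool([
  [[0, 0, 0.0015], [0, 0, 0]],
  [[0, 0, 0.001], [0, 0, 0]],
  [[0, 0, 0], [0, 0, 0]],
  [[0, 0, 0], [0, 0, 0]],
])

```text
time: 9.62
tool_pos: [526.9, -17.6, 210.7]
tcp_rot: [3.142, -0.437, -0.262]
contact_force: [-1.1, -0.4, 3.5]
grip_width: 0.1
finger_force: 1.7
```

```bash
python3 st.py
```

```text
[526.90217115 -17.55672446 210.67706818] s 8.633148573157662 lateral in tool [0.34817491 0.12669543 0.00037324] z err deg [ 3.35909577e-02 -6.01228564e-02  2.71284936e-16] F axial 3.562875065496488 [-1.11585609 -0.44818191  3.48220416] 9.625
```

servo_tool([
  [[0, 0, 0.003], [0, 0, 0]],
  [[0, 0, 0.003], [0, 0, 0]],
  [[0, 0, 0], [0, 0, 0]],
  [[0, 0, 0], [0, 0, 0]],
  [[0, 0, 0], [0, 0, 0]],
])

```text
time: 10.25
tool_pos: [529.4, -18.2, 205.3]
tcp_rot: [3.142, -0.438, -0.262]
contact_force: [-4.9, 1.1, 6.4]
grip_width: 0.7
finger_force: 3.7
```

```bash
python3 st.py
```

```text
[529.36690351 -18.20819133 205.26523952] s 2.650931967080265 lateral in tool [0.32496763 0.13168788 0.00043847] z err deg [ 3.23787867e-02 -6.77812022e-02  4.21889515e-16] F axial 7.951105998024543 [-4.93480549  1.06854957  6.42113345] 10.25
```

servo_tool([
  [[0, 0, 0], [0, 0, 0]],
  [[0, 0, 0], [0, 0, 0]],
  [[0, 0, -0.005], [0, 0, 0]],
  [[0, 0, -0.008], [0, 0, 0]],
  [[0, 0, -0.02], [0, 0, 0]],
  [[0, 0, -0.04], [0, 0, 0]],
  [[0, 0, -0.04], [0, 0, 0]],
  [[0, 0, -0.04], [0, 0, 0]],
  [[0, 0, 0], [0, 0, 0]],
  [[0, 0, 0], [0, 0, 0]],
])

```text
time: 11.5
tool_pos: [466.4, -1.4, 342.9]
tcp_rot: [3.141, -0.436, -0.262]
contact_force: [-0.4, -0.1, 0.1]
grip_width: 0.4
finger_force: 0.0
```

Run:
```python
from h import *
import st
for n in("top","side"):
    cv2.imwrite(f"pics/{n}3.png",bot.capture(n)[:,:,::-1])
S=cv2.imread("pics/side3.png")
cv2.imwrite("pics/c3.png",cv2.resize(S[130:430,170:570],None,fx=2,fy=2))
```

```text
[466.41770951  -1.41017901 342.92920984] s 154.95186284132257 lateral in tool [ 1.18931567  0.15784109 -0.00140947] z err deg [ 4.15293139e-02  1.60087821e-02 -8.29257916e-17] F axial 0.18757776512606192 [-0.36326586 -0.08925375  0.05398963] 11.5
```

View pics/c3.png

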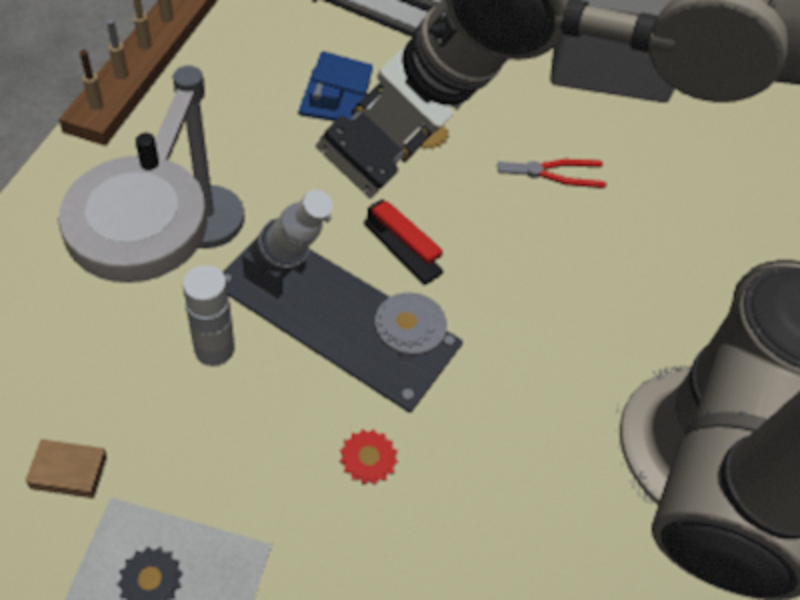

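The lamp head is clear of the can (crop pixel 133,215), the cap is back up at (318,205), and the badge (407,322) and the bystanders haven't moved.

```bash
python3 -c "
from plant import bot
print(bot.close_job())"
```

```text
the job is handed in; nothing more can be done
None
```

The job is handed in: I swung the lamp aside by about 60–65°, estimated from the commanded push. I then held the nozzle about 8.6 mm down (sprays beyond 6 mm) at about 8 N for a little over half a second and let it spring back up, with nothing else disturbed in the last picture.

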